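# Put the stage microphones away

### The job

The rehearsal is over: put the microphones away. First, before picking up any microphone, turn the monitor controller's level knob anticlockwise all the way down to its stop; then press the release button of the drawer case and keep clear of the drawer while it springs out, lay every microphone lying on the mat lengthwise in a lane of its own in the drawer (grille at either end), and push the drawer shut until it latches. Leave the labelled bottle, the tape roll and the battery box standing where they are.

Things in the scene. Friction and masses are not known exactly. Their poses are not given: they have to be found in the camera images.
- level (a joint): the big pointer knob on the monitor controller (the grey box, 170 x 150 mm, 56 mm high, at the left): the main level, rad. 0 is fully down, the anticlockwise end stop seen from above; it grows clockwise to 4.9, the loud end. It stays where it is left (friction about 0.04 N m, rigid stops).
- level_grip (a point): point on the knob's vertical axis at the height to grip it. The grip of the knob is an upright bar 42 mm long, 14 mm thick and 32 mm high, on a round skirt of 44 mm diameter; this point lies 7 mm below the bar's top and 31 mm above the controller's skirt plate. Its x axis lies along the bar (and turns with it), z is up.
- release (a joint): travel of the round release button on top of the drawer case, m: 0 up, 0.008 fully pressed. Sprung: 1.6 N to start, 5 N to the bottom; fully pressed it frees the drawer (from about 5 mm on); it springs back when let go.
- release_top (a point): centre of the top face of the release button: a flat aluminium disc of 36 mm diameter standing 14 mm above the case's top, 36 mm behind the case's front edge and 120 mm left of its middle; it is pressed straight down. A receiver stands on the case 130 mm behind it. z up; x points into the case.
- drawer_slide (a joint): how far the drawer is out of the case, m: 0 shut and latched (a rest at up to 0.004 is latched), 0.24 fully out at its stop. Released, it is sprung towards the robot (5 N shut, 1.5 N out) and runs out by itself in about a second. To shut it, push its front in as far as it goes (past 0 to its stop at -0.006, against 10 to 12 N at the last): the latch snaps; if not far enough it springs out again.
- front_mid (a point): on the outer face of the drawer's front panel, midway across, 29 mm below its upper edge: a good place to push (panel 318 mm wide, 86 mm high, 18 mm thick, its lower edge 18 mm above the table); moves with the drawer. The case's top is 14 mm higher than the panel. x points into the case (the way to push it shut), z up.
- drawer: the whole drawer (tray and front panel); origin on the table's level below the middle of the panel's inner face; axes as front_mid.
- lane1 (a point): lane 1 of 4 (1 is rightmost seen from the robot, 72 mm apart): mid-width, on its floor, at its front end; moves with the drawer; x along the lane, into the case; z up. The lane's centre is 120 mm along x from here. 242 mm long; 62 mm wide between ribs 25 mm high that stand only in its first and last 47 mm; in between the floor is open from side to side. Side and back walls rise 40 mm over the lane floor, the front panel 76 mm.
- lane2 (a point): lane 2 of 4 (1 is rightmost seen from the robot, 72 mm apart): mid-width, on its floor, at its front end; moves with the drawer; x along the lane, into the case; z up. The lane's centre is 120 mm along x from here. Shape as lane 1.
- lane3 (a point): lane 3 of 4 (1 is rightmost seen from the robot, 72 mm apart): mid-width, on its floor, at its front end; moves with the drawer; x along the lane, into the case; z up. The lane's centre is 120 mm along x from here. Shape as lane 1.
- lane4 (a point): lane 4 of 4 (1 is rightmost seen from the robot, 72 mm apart): mid-width, on its floor, at its front end; moves with the drawer; x along the lane, into the case; z up. The lane's centre is 120 mm along x from here. Shape as lane 1.
- mic1_mid (a point): centre of handheld microphone 1, on its axis half-way along; x points to its grille; None if absent. All are alike: 200 mm long, 0.28 kg, black handle 35 mm thick from 100 mm behind this point to 40 mm ahead, six-sided collar 50 mm across flats, steel grille 48 mm thick. Balances within 5 mm of this point, which is 23 mm above what it lies on. Starts crosswise on a 3 mm grey mat.
- mic2_mid (a point): centre of handheld microphone 2, on its axis half-way along; x points to its grille; None if absent. Made like microphone 1; starts on the same mat.
- mic3_mid (a point): centre of handheld microphone 3, on its axis half-way along; x points to its grille; None if absent. Made like microphone 1; starts on the same mat.
- mic4_mid (a point): centre of handheld microphone 4, on its axis half-way along; x points to its grille; None if absent. Made like microphone 1; starts on the same mat.
- bottle1: a clear glass bottle with a label, 235 mm tall, 64 mm wide, behind the controller; a bystander to leave alone; origin under its centre
- tape: a black roll of stage tape lying flat on the drawer case, 104 mm across, 48 mm high; a bystander to leave alone; origin under its centre
- batteries: a cardboard box of batteries, 90 x 60 x 45 mm; a bystander to leave alone; origin under its centre
Mind the look-alikes: they are no part of the job. Of the things that look like the part that bears level, the larger one is meant.

How it is judged:
On the way, in this order (a step that is already met when the one before it is completed fails the run):
1. the level knob is turned fully down to its stop (within 0.1 rad) (value of joint level below 0.1 rad), for 0.2 s.
2. the drawer, released, has sprung out fully (over 0.22 m) (value of joint drawer_slide above 0.22 m), for 0.2 s.
At the end, for the whole second after the job is handed in: every microphone lies flat in a lane of the drawer (centre within 18 mm sideways and 30 mm lengthwise of the lane's centre, axis within 0.2 rad of it), the drawer is shut and latched (within 7 mm), the release button is up and the level knob is at its lower stop (within 0.12 rad) (((y of mic1_mid in the frame of lane1 between -0.018 and 0.018 m and x of mic1_mid in the frame of lane1 between 0.09 and 0.15 m and z of mic1_mid in the frame of lane1 between 0.01 and 0.034 m and angle between the x axis of mic1_mid and the x axis of lane1, either way round below 0.2 rad) or (y of mic1_mid in the frame of lane2 between -0.018 and 0.018 m and x of mic1_mid in the frame of lane2 between 0.09 and 0.15 m and z of mic1_mid in the frame of lane2 between 0.01 and 0.034 m and angle between the x axis of mic1_mid and the x axis of lane2, either way round below 0.2 rad) or (y of mic1_mid in the frame of lane3 between -0.018 and 0.018 m and x of mic1_mid in the frame of lane3 between 0.09 and 0.15 m and z of mic1_mid in the frame of lane3 between 0.01 and 0.034 m and angle between the x axis of mic1_mid and the x axis of lane3, either way round below 0.2 rad) or (y of mic1_mid in the frame of lane4 between -0.018 and 0.018 m and x of mic1_mid in the frame of lane4 between 0.09 and 0.15 m and z of mic1_mid in the frame of lane4 between 0.01 and 0.034 m and angle between the x axis of mic1_mid and the x axis of lane4, either way round below 0.2 rad)) and ((y of mic2_mid in the frame of lane1 between -0.018 and 0.018 m and x of mic2_mid in the frame of lane1 between 0.09 and 0.15 m and z of mic2_mid in the frame of lane1 between 0.01 and 0.034 m and angle between the x axis of mic2_mid and the x axis of lane1, either way round below 0.2 rad) or (y of mic2_mid in the frame of lane2 between -0.018 and 0.018 m and x of mic2_mid in the frame of lane2 between 0.09 and 0.15 m and z of mic2_mid in the frame of lane2 between 0.01 and 0.034 m and angle between the x axis of mic2_mid and the x axis of lane2, either way round below 0.2 rad) or (y of mic2_mid in the frame of lane3 between -0.018 and 0.018 m and x of mic2_mid in the frame of lane3 between 0.09 and 0.15 m and z of mic2_mid in the frame of lane3 between 0.01 and 0.034 m and angle between the x axis of mic2_mid and the x axis of lane3, either way round below 0.2 rad) or (y of mic2_mid in the frame of lane4 between -0.018 and 0.018 m and x of mic2_mid in the frame of lane4 between 0.09 and 0.15 m and z of mic2_mid in the frame of lane4 between 0.01 and 0.034 m and angle between the x axis of mic2_mid and the x axis of lane4, either way round below 0.2 rad)) and ((y of mic3_mid in the frame of lane1 between -0.018 and 0.018 m and x of mic3_mid in the frame of lane1 between 0.09 and 0.15 m and z of mic3_mid in the frame of lane1 between 0.01 and 0.034 m and angle between the x axis of mic3_mid and the x axis of lane1, either way round below 0.2 rad) or (y of mic3_mid in the frame of lane2 between -0.018 and 0.018 m and x of mic3_mid in the frame of lane2 between 0.09 and 0.15 m and z of mic3_mid in the frame of lane2 between 0.01 and 0.034 m and angle between the x axis of mic3_mid and the x axis of lane2, either way round below 0.2 rad) or (y of mic3_mid in the frame of lane3 between -0.018 and 0.018 m and x of mic3_mid in the frame of lane3 between 0.09 and 0.15 m and z of mic3_mid in the frame of lane3 between 0.01 and 0.034 m and angle between the x axis of mic3_mid and the x axis of lane3, either way round below 0.2 rad) or (y of mic3_mid in the frame of lane4 between -0.018 and 0.018 m and x of mic3_mid in the frame of lane4 between 0.09 and 0.15 m and z of mic3_mid in the frame of lane4 between 0.01 and 0.034 m and angle between the x axis of mic3_mid and the x axis of lane4, either way round below 0.2 rad)) and ((y of mic4_mid in the frame of lane1 between -0.018 and 0.018 m and x of mic4_mid in the frame of lane1 between 0.09 and 0.15 m and z of mic4_mid in the frame of lane1 between 0.01 and 0.034 m and angle between the x axis of mic4_mid and the x axis of lane1, either way round below 0.2 rad) or (y of mic4_mid in the frame of lane2 between -0.018 and 0.018 m and x of mic4_mid in the frame of lane2 between 0.09 and 0.15 m and z of mic4_mid in the frame of lane2 between 0.01 and 0.034 m and angle between the x axis of mic4_mid and the x axis of lane2, either way round below 0.2 rad) or (y of mic4_mid in the frame of lane3 between -0.018 and 0.018 m and x of mic4_mid in the frame of lane3 between 0.09 and 0.15 m and z of mic4_mid in the frame of lane3 between 0.01 and 0.034 m and angle between the x axis of mic4_mid and the x axis of lane3, either way round below 0.2 rad) or (y of mic4_mid in the frame of lane4 between -0.018 and 0.018 m and x of mic4_mid in the frame of lane4 between 0.09 and 0.15 m and z of mic4_mid in the frame of lane4 between 0.01 and 0.034 m and angle between the x axis of mic4_mid and the x axis of lane4, either way round below 0.2 rad)) and value of joint drawer_slide below 0.007 m and value of joint level below 0.12 rad and value of joint release below 0.003 m); the robot touches nothing.
It fails at once if a microphone is picked up (over 70 mm high) before the level is down (value of joint level above 0.2 rad and height (world z) of any of mic1_mid, mic2_mid, mic3_mid, mic4_mid above 0.07 m).
It fails at once if the robot touches the drawer while it springs out, still empty (value of joint drawer_slide between 0.02 and 0.19 m and velocity of joint drawer_slide above 0.08 m/s and contact force between any of the arm, the fingers and drawer above 1 N and height (world z) of each of mic1_mid, mic2_mid, mic3_mid, mic4_mid below 0.035 m).
It fails at once if a bystander is shoved over 60 mm aside or knocked over (distance of any of bottle1, tape, batteries from where it was at the start of the episode above 0.06 m or angle between any of bottle1, tape, batteries's own z axis and vertical above 0.6 rad).
Of mic1, mic2, mic3, mic4 only 2 to 4 are there at a start; the rules pass over those that are not, and their reading is None.
At some moment in a run one of mic1, mic2, mic3, mic4 may be knocked a few centimetres aside while the robot is not near it.
Once in a run the grip may slacken for a moment while it holds something.
It also fails if it takes over 210 s, if anything falls off the work surface, if the arm or the gripper's body presses on something with over 40 N, if the wrist force passes 120 N, or if a joint passes its speed limit or range.

### The arm

A 6-joint arm with a two-finger parallel gripper is mounted at the origin on the work surface. World frame = base frame: x ahead of the robot, y to its left, z up, the work surface at z = 0. Lengths are in m, angles in rad, forces in N, time in s.
With the tool pointing down it reaches from about 0.35 to 0.775 m from the base axis. Payload 7.3 kg.
Tool frame: the origin (TCP) lies between the finger pads; the fingertips stand 8 mm ahead of it and the grasp point (between the pads) lies 11 mm behind it (robot.nose_length is the distance from the TCP to the fingertips, in m); z points along the fingers, y is the line along which they close (so a half turn about z gives the same grasp; the last joint's range is limited). The gripper opens to 92 mm and grips with 3 to 60 N. Pads are 19 mm wide; open, the fingers measure 130 mm over their backs; the gripper's body (75 mm by 190 mm) begins 47 mm behind the grasp point.
Start: joints at [1.024, 0.342, 1.524, -0, 1.275, -0.146], TCP at [0.205, 0.483, 0.203] pointing down, gripper open.
Joint ranges: [-2.53, 2.53], [-0.77, 2.02], [0.04, 2.7], [-1, 4.14], [0.28, 2.66], [-3.11, 3.11]. Speed limits (rad/s): [2.57, 2.57, 3.14, 3.14, 3.14, 3.14].

### API

Orientations are given as [roll, pitch, yaw] about the fixed x, y, z axes, in that order (R = Rz(yaw) Ry(pitch) Rx(roll)).
In Python, from cell import robot gives the robot as it stands. The module is installed in compiled form; this text tells all that it offers.
- The arm moves only by the shell command python3 -m jog 'ROWS' [FORCE]. ROWS is JSON, a list that holds one entry, the list of rows, each a list of 5 numbers: the gripper's target within -1 to 1 (fully open at 1, half-way at 0, shut at -1), then the shift along the tool's x, y, z in m, then the turn about the tool's z in rad. A call has 1 to 5 rows; each row is the pose to reach, as a shift and turn from the pose commanded when the call began, along the tool's axes at that moment; what a row does not reach only later rows make up. A row lasts 1/12 s, in which the tool goes at most 41.7 mm and 7.16 degrees, less where a joint would pass 70% of its speed; a pose out of reach is approached as far as the arm can. A call with a gripper value outside its range is refused whole. The fingers move at their own pace and stop on an object; FORCE is the grip in N (left out, the last holds). Time passes only in rows, so rows that repeat a pose let the fingers close. It gives the time, the measured TCP pose, the force, the opening and the grip force at its end, in the units of the state.
- robot.observe(): the state, without advancing time (a new reading comes with each control period).
- robot.read_camera(name): name is "scene" or "top" or "wrist"; returns the picture (384x512x3 uint8, red, green, blue); there is no depth.
- robot.camera_model(name): a dict with "camera_matrix" (3x3 intrinsics, pixels), "dist_coeffs" ([k1, k2, p1, p2, k3] as OpenCV has them; the pictures are not rectified), "position" and "attitude" of the camera in the world; the wrist camera has in their place "mount" (4x4, takes a point from camera to tool coordinates, whose origin is the TCP and whose axes are the flange's). Camera axes: x right, y down, z forward; pixel columns grow to the right and rows downward; lengths in m; the calibration is good to about 2 mm. A picture is of the moment at which its call begins: read the wrist's pose just before it. camera_model takes no time and is no camera call.
- robot.hand_in(): hands the job in; it is judged then, once.
The state is a dict: "time": time; "qpos": joint angles; "qvel": joint speeds; "joint_efforts": joint torques, N m; "tool_pos": TCP position; "tool_rot": TCP orientation; "contact_force": force on the tool from outside, world axes, zero at the start; "torque": the same for the moment, N m; "opening": finger opening in m; "grip_force": force on a finger pad.
Only numpy, scipy, OpenCV 4.12 (cv2) and the standard library are available. Lean on these libraries where they do the work, as an engineer would, in place of code of your own. Each camera call takes 0.05 s, during which the arm holds its last target. There are 200 camera calls.

## Working session

There is one attempt and no reset: what is moved stays moved. The work goes in short steps, Python scripts to look and compute and a shell command to move; the robot and the scene stay as the last step left them, time stands still between calls to the robot, and variables do not carry over. Pictures are saved under pics/ and viewed, at most 14 in all, crops included, and the job is handed in when it is done.

```bash
mkdir -p pics; cat > h.py <<'E'
import numpy as np, cv2
from scipy.spatial.transform import Rotation as R
from cell import robot
def Rm(rpy): return R.from_euler('xyz',rpy).as_matrix()
def cam(name,st=None):
    m=robot.camera_model(name); K=np.array(m['camera_matrix']); d=np.array(m['dist_coeffs'])
    if name=='wrist':
        st=st or robot.observe(); M=np.array(m['mount']); Rt=Rm(st['tool_rot'])
        return K,d,Rt@M[:3,:3],Rt@M[:3,3]+np.array(st['tool_pos'])
    a=np.array(m['attitude']); 
    return K,d,(a if a.shape==(3,3) else Rm(a)),np.array(m['position'])
def ray(c,px):
    K,d,Rc,p=c; u=cv2.undistortPoints(np.array(px,float).reshape(-1,1,2),K,d).reshape(-1,2)
    return np.c_[u,np.ones(len(u))]@Rc.T,p
def plane(c,px,z):
    r,p=ray(c,px); return p+r*((z-p[2])/r[:,2])[:,None]
def proj(c,P):
    K,d,Rc,p=c; q=(np.array(P,float).reshape(-1,3)-p)@Rc
    return cv2.projectPoints(q,np.zeros(3),np.zeros(3),K,d)[0].reshape(-1,2)
def shot(name,f):
    st=robot.observe(); im=robot.read_camera(name)[:,:,::-1].copy(); cv2.imwrite('pics/'+f,im); return im,cam(name,st)
E
python3 - <<'E'
from h import *
print(robot.camera_model('top'));print(robot.camera_model('scene')['position'],robot.camera_model('scene')['attitude'])
print(robot.camera_model('wrist'))
for n in('top','scene'):
    im,c=shot(n,n+'0.png'); cv2.imwrite(f'pics/{n}0b.png',cv2.resize(im,(800,600)))
s=robot.observe();print(s)
E
```

```text
{'camera_matrix': array([[412.03835356,   0.        , 258.7437011 ],
       [  0.        , 412.03835356, 186.60881574],
       [  0.        ,   0.        ,   1.        ]]), 'dist_coeffs': array([-0.1512679,  0.       ,  0.       ,  0.       ,  0.       ]), 'position': array([0.39832884, 0.00538965, 1.26760578]), 'attitude': array([-3.00703678,  0.02802818, -1.57071295])}
[ 0.87597744 -0.55074735  0.97066758] [-2.49914974 -0.00558456  0.49472993]
{'camera_matrix': array([[286.68572508,   0.        , 259.33879632],
       [  0.        , 286.68572508, 187.98274839],
       [  0.        ,   0.        ,   1.        ]]), 'dist_coeffs': array([-0.016077,  0.      ,  0.      ,  0.      ,  0.      ]), 'mount': array([[-1.21129524e-03, -9.57214241e-01, -2.89377659e-01,
         7.92874098e-02],
       [ 9.99999044e-01, -1.35242586e-03,  2.87745817e-04,
         1.04669911e-04],
       [-6.66796222e-04, -2.89377033e-01,  9.57214964e-01,
        -1.81141628e-01],
       [ 0.00000000e+00,  0.00000000e+00,  0.00000000e+00,
         1.00000000e+00]])}
{'time': 0.1, 'qpos': array([ 1.02399393e+00,  3.42657228e-01,  1.52492262e+00, -9.16026520e-06,
        1.27538321e+00, -1.46008629e-01]), 'qvel': array([-0.00109357, -0.00077667, -0.00265926, -0.00077367, -0.00094501,
       -0.00016771]), 'joint_efforts': array([ 1.55096455e-03, -4.32004952e+01, -2.44695264e+01,  7.18668918e-02,
        5.25933481e-02, -1.52451321e-05]), 'tool_pos': array([0.2046091 , 0.48306229, 0.20221191]), 'tool_rot': array([-3.14023556e+00, -1.90713146e-04,  2.74080143e+00]), 'contact_force': array([0.4253173 , 0.02459797, 0.64388127]), 'torque': array([-0.03570189,  0.02086654,  0.0516028 ]), 'grip_force': 0.0, 'opening': 0.0916319646533686}
```

View pics/top0b.png

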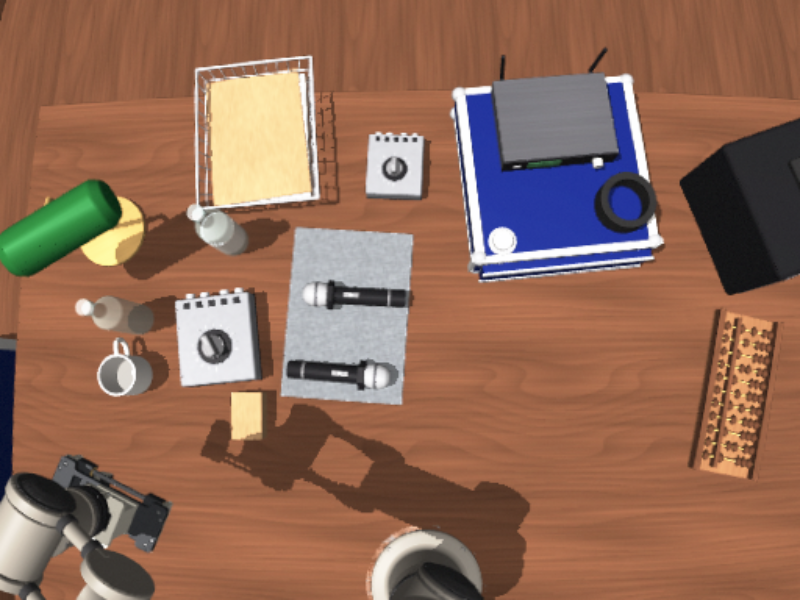

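View pics/scene0b.png

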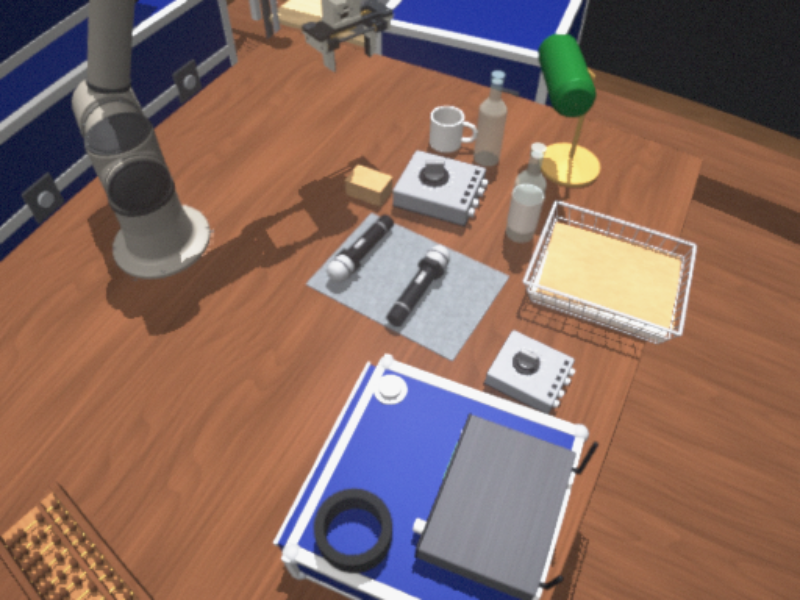

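Top view: two microphones at (355,297) and (341,372) on the mat, big knob at (215,346), release button at (503,240), drawer case at right. The smaller controller at (395,165) is the look-alike.

```bash
python3 - <<'E'
from h import *
c=cam('top'); cs=cam('scene'); s=.64
P=lambda u,v,z: plane(c,[[u*s,v*s]],z)[0].round(4)
print('knob',P(215,346,.09),'btn',P(503,240,.132))
print('case corners',P(480,276,.104),P(655,266,.104))
print('ctrl corners',P(180,386,.056),P(262,378,.056),P(176,303,.056),P(254,292,.056))
for a in [((303,293),(410,298)),((398,377),(287,369))]: print('mic',P(*a[0],.026),P(*a[1],.026))
print('bottles',P(145,318,0),P(235,245,0))
# check against scene
print(proj(cs,[P(215,346,.09),P(503,240,.132)])/s)
E
```

```text
knob [0.4565 0.3921 0.09  ] btn [ 0.6452 -0.1406  0.132 ]
case corners [ 0.5841 -0.1005  0.104 ] [ 0.6022 -0.4283  0.104 ]
ctrl corners [0.3807 0.4711 0.056 ] [0.398  0.3094 0.056 ] [0.5415 0.4855 0.056 ] [0.5627 0.3293 0.056 ]
mic [0.5644 0.2391 0.026 ] [0.5538 0.0291 0.026 ]
mic [0.4012 0.0523 0.026 ] [0.4158 0.2678 0.026 ]
bottles [0.5172 0.5735 0.    ] [0.6675 0.3875 0.    ]
[[432.18044055 167.51749794]
 [389.74811827 385.39602374]]
```

```bash
cat >> h.py <<'E'
def to(x=None,y=None,z=None,yaw=None):
    s=robot.observe(); p=np.array(s['tool_pos']); q=s['tool_rot']; t=[p[i] if v is None else v for i,v in enumerate((x,y,z))]
    d=Rm(q).T@(np.array(t)-p); n=np.linalg.norm(d)/.0417
    msg=f'shift {d.round(4)} rows>={n:.1f}'
    if yaw is not None:
        a=-(yaw-q[2]); a=(a+np.pi/2)%np.pi-np.pi/2; msg+=f' turn {a:.3f} rows {abs(a)/.125:.1f}'
    print(msg,'q',np.round(s['qpos'],2),'tcp',p.round(4),'rot',np.round(q,3),'t',round(s['time'],1))
E
python3 -m jog '[[[1,-0.04,0.002,0,0],[1,-0.08,0.004,0,0],[1,-0.12,0.007,0,0],[1,-0.16,0.01,0,0],[1,-0.2,0.012,0,0]]]' 10
python3 -m jog '[[[1,-0.04,0.002,0,0],[1,-0.0675,0.0025,0,0],[1,-0.0675,0.0025,0,0]]]'
python3 - <<'E'
from h import *
im,c=shot('wrist','w1.png'); to(.457,.392,.2); print(proj(c,[.457,.392,.09]))
cv2.imwrite('pics/w1b.png',cv2.resize(im,(768,576)))
E
```

```text
time: 0.52
tool_pos: [0.3951, 0.4155, 0.2025]
tool_rot: [-3.141, -0.0, 2.741]
contact_force: [0.6, 0.2, 0.7]
opening: 0.0922
grip_force: 0.0
time: 0.77
tool_pos: [0.4615, 0.3895, 0.2017]
tool_rot: [-3.141, 0.001, 2.736]
contact_force: [-0.6, -0.0, -0.8]
opening: 0.0922
grip_force: 0.0
shift [0.0022 0.0005 0.0017] rows>=0.1 q [ 0.58  0.49  1.3  -0.    1.36 -0.59] tcp [0.4589 0.3907 0.2017] rot [-3.140e+00 -1.000e-03  2.737e+00] t 0.8
[[259.74775962 174.77614641]]
```

View pics/w1b.png

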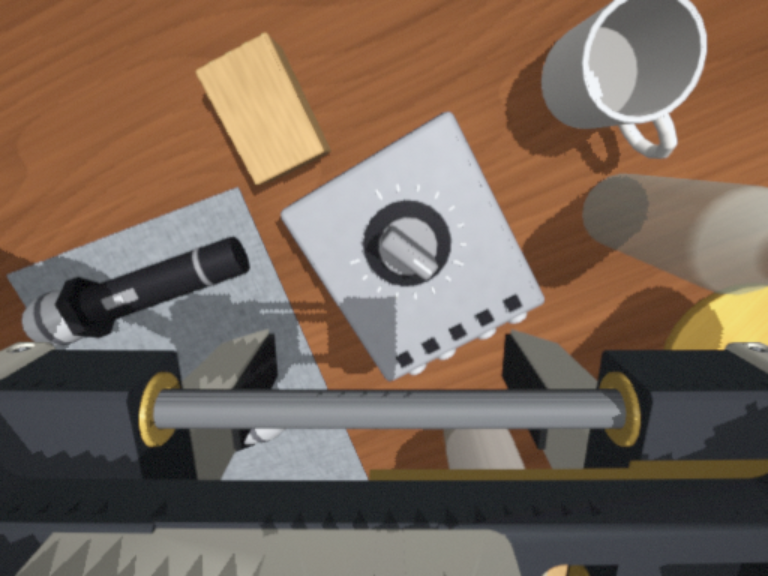

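```bash
python3 - <<'E'
from h import *
im=cv2.imread('pics/w1.png'); cv2.imwrite('pics/w1c.png',cv2.resize(im[115:205,220:330],None,fx=6,fy=6,interpolation=cv2.INTER_CUBIC))
E
```

```text
(no output)
```

View pics/w1c.png

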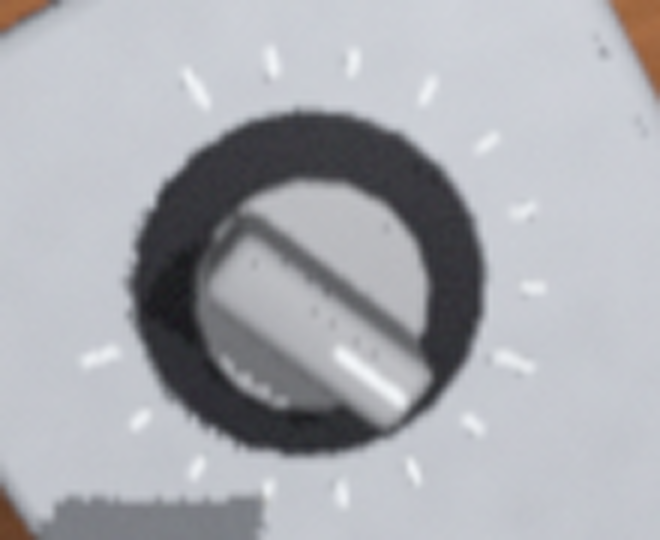

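```bash
python3 - <<'E'
from h import *
im=cv2.imread('pics/w1.png'); c=cam('wrist')
print(plane(c,[[271.7,162]],.062),plane(c,[[273.3,169.2]],.094))
a=plane(c,[[220+235/6,115+260/6],[220+405/6,115+395/6]],.094); d=a[1]-a[0]; b=np.arctan2(d[1],d[0]);print(a,np.linalg.norm(d),b)
g=plane(c,[[273.3,169.2]],.094)[0]
to(g[0],g[1],.13,b)
E
```

```text
[[0.45223823 0.40892211 0.062     ]] [[0.45328461 0.40886457 0.094     ]]
[[0.43708745 0.39995313 0.094     ]
 [0.47064542 0.41773798 0.094     ]] 0.037979443313600515 0.48733803258336955
shift [0.0122 0.0146 0.0716] rows>=1.8 turn -0.892 rows 7.1 q [ 0.58  0.49  1.3  -0.    1.36 -0.59] tcp [0.4589 0.3907 0.2017] rot [-3.140e+00 -1.000e-03  2.737e+00] t 0.8
```

```bash
python3 -m jog '[[[1,0.012,0.0146,0,0.12],[1,0.012,0.0146,0,0.24],[1,0.012,0.0146,0,0.36],[1,0.012,0.0146,0,0.48],[1,0.012,0.0146,0,0.6]]]' 20 >/dev/null
python3 -m jog '[[[1,0,0,0,0.12],[1,0,0,0,0.24],[1,0,0,0,0.36],[1,0,0,0,0.48],[1,0,0,0,0.6]]]' >/dev/null
python3 -m jog '[[[1,0,0,0,0.12],[1,0,0,0,0.24],[1,0,0,0,0.36],[1,0,0,0,0.48],[1,0,0,0,0.6]]]' >/dev/null
python3 -m jog '[[[1,0,0,0,0.12],[1,0,0,0,0.24],[1,0,0,0,0.36],[1,0,0,0,0.45],[1,0,0,0,0.45]]]' 
python3 -c "
from h import *
to(.453,.409,.076,.487)"
```

```text
time: 2.48
tool_pos: [0.45, 0.4111, 0.2027]
tool_rot: [-3.141, 0.001, 0.489]
contact_force: [-0.5, 0.4, -0.3]
opening: 0.0917
grip_force: 0.0
shift [0.0018 0.0033 0.1267] rows>=3.0 turn 0.002 rows 0.0 q [0.61 0.5  1.27 0.   1.37 1.7 ] tcp [0.45   0.4111 0.2027] rot [-3.141e+00  1.000e-03  4.890e-01] t 2.5
```

```bash
python3 -m jog '[[[1,0.001,0.002,0.03,0],[1,0.001,0.002,0.07,0],[1,0.001,0.002,0.1,0],[1,0.001,0.002,0.12,0],[1,0.001,0.002,0.126,0]]]' 
python3 -m jog '[[[-1,0,0,0,0],[-1,0,0,0,0],[-1,0,0,0,0],[-1,0,0,0,0],[-1,0,0,0,0]]]' 20
```

```text
time: 2.9
tool_pos: [0.4502, 0.4082, 0.0728]
tool_rot: [3.141, 0.007, 0.494]
contact_force: [-1.4, -0.2, -0.8]
opening: 0.0918
grip_force: 0.0
time: 3.32
tool_pos: [0.4538, 0.4098, 0.0783]
tool_rot: [-3.141, -0.003, 0.491]
contact_force: [-0.2, -0.3, 0.1]
opening: 0.063
grip_force: 0.0
```

```bash
python3 -m jog '[[[-1,0,0,0,0],[-1,0,0,0,0],[-1,0,0,0,0],[-1,0,0,0,0],[-1,0,0,0,0]]]' >/dev/null
python3 -m jog '[[[-1,0,0,0,0],[-1,0,0,0,0],[-1,0,0,0,0],[-1,0,0,0,0],[-1,0,0,0,0]]]' 20
```

```text
time: 4.15
tool_pos: [0.4533, 0.4093, 0.0768]
tool_rot: [-3.142, -0.0, 0.491]
contact_force: [-0.5, -0.6, 0.3]
opening: 0.001
grip_force: 0.0
```

```bash
python3 - <<'E'
from h import *
im,c=shot('wrist','w2.png'); im2,_=shot('scene','s2.png')
a=cv2.resize(im,(480,360)); b=cv2.resize(im2[60:180,200:360],(480,360)); cv2.imwrite('pics/c2.png',np.vstack([a,b])[:600] if 0 else cv2.resize(np.hstack([a,b]),(800,300)))
E
```

```text
(no output)
```

View pics/c2.png

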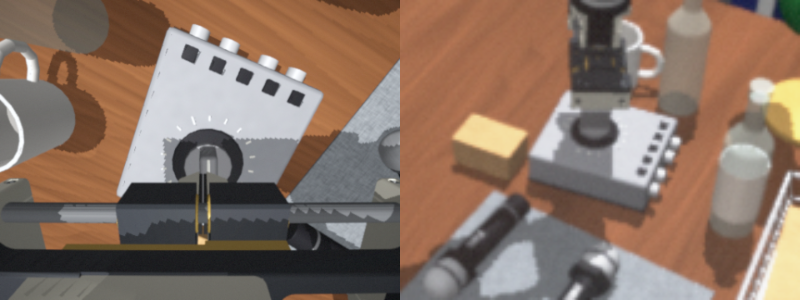

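The fingers closed above the bar (knob lower than I assumed). Triangulating its height.

```bash
python3 - <<'E'
from h import *
a=cv2.imread('pics/top0.png')[200:245,115:160+15]; b=cv2.imread('pics/scene0.png')[90:150,245:325]
a=cv2.resize(a,(400,300),interpolation=cv2.INTER_CUBIC); b=cv2.resize(b,(400,300),interpolation=cv2.INTER_CUBIC)
cv2.imwrite('pics/c3.png',np.hstack([a,b]))
E
```

```text
(no output)
```

View pics/c3.png

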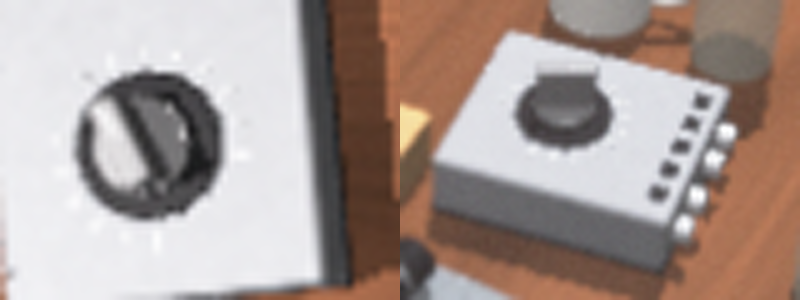

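```bash
cat >> h.py <<'E'
def tri(*cp):
    A=np.zeros((3,3));b=np.zeros(3);L=[]
    for c,px in cp:
        r,p=ray(c,[px]);r=r[0]/np.linalg.norm(r[0]);M=np.eye(3)-np.outer(r,r);A+=M;b+=M@p;L.append((M,p))
    x=np.linalg.solve(A,b); return x.round(4),[round(float(np.linalg.norm(M@(x-p))),4) for M,p in L]
E
python3 - <<'E'
from h import *
w=cam('wrist',dict(tool_pos=[0.4589,0.3907,0.2017],tool_rot=[-3.14,-.001,2.737])); t=cam('top'); s=cam('scene')
D=[(w,(271.7,162)),(t,(137.5,221.5)),(s,(277.6,112.6))]; B=[(w,(273.3,169.2)),(t,(133.,221.75)),(s,(278.6,104.4))]
for X in(D,B):
    print(tri(*X),tri(*X[:2])[0],tri(X[0],X[2])[0],tri(*X[1:])[0])
to(.453,.409,.076)
E
```

```text
(array([0.456 , 0.4058, 0.0539]), [0.0018, 0.0026, 0.0011]) [0.4576 0.4069 0.0444] [0.4547 0.407  0.0537] [0.4575 0.4024 0.0586]
(array([0.4556, 0.4069, 0.0902]), [0.0007, 0.0009, 0.0012]) [0.4556 0.4069 0.0873] [0.4556 0.4075 0.0904] [0.4562 0.4061 0.0916]
shift [-0.0003  0.0001  0.0008] rows>=0.0 q [0.61 0.61 1.44 0.   1.09 1.69] tcp [0.4532 0.4092 0.0768] rot [-3.142  0.     0.491] t 4.2
```

```bash
python3 - <<'E'
from h import *
im=cv2.imread('pics/w2.png'); print(proj(cam('wrist'),[[.4556,.4067,.09],[.4556,.4067,.056],[.4533,.4092,.069]]), robot.observe()['opening'])
a=cv2.resize(im[150:330,180:350],None,fx=3.3,fy=3.3,interpolation=cv2.INTER_CUBIC)
cv2.imwrite('pics/c4.png',a)
E
```

```text
[[266.05338593 227.37496737]
 [265.06202696 208.37299027]
 [260.76231169 216.03963407]] 0.0005924551972775353
```

View pics/c4.png

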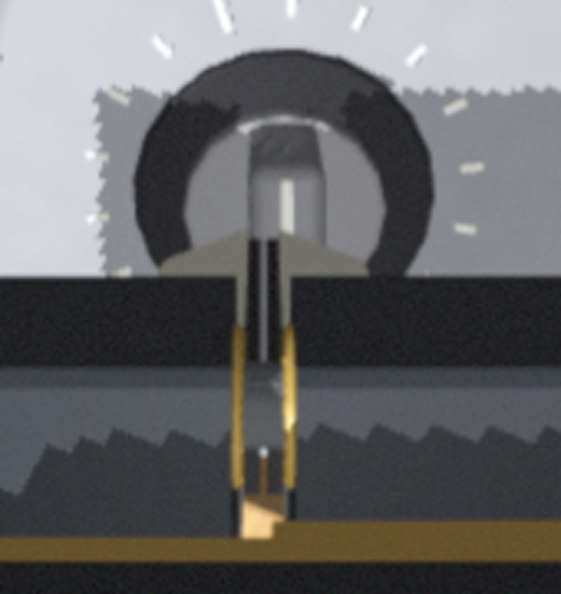

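```bash
python3 - <<'E'
from h import *
print(robot.nose_length)
c=cam('wrist',dict(tool_pos=[0,0,0],tool_rot=[0,0,0]))
print(proj(c,[[.0095,0,.008],[-.0095,0,.008],[.0095,0,-.02],[.0095,0,-.03],[.0095,.046,.008],[.0095,-.046,.008]]))
s=robot.observe();print(s['contact_force'],s['torque'],s['grip_force'],s['joint_efforts'])
E
python3 -m jog '[[[-1,0,0,0,0]]]'
```

```text
0.008
[[260.69863994 203.39195391]
 [260.69407345 228.2459524 ]
 [260.88817226 219.0871794 ]
 [260.97077107 225.93014921]
 [326.3157467  203.31310384]
 [195.09748411 203.44478842]]
[ 0.03922665  0.19139625 -0.60004229] [-0.06249841  0.13560949  0.00537368] 0.0 [-1.14611863e-03 -5.41500986e+01 -2.21035284e+01  2.37901026e-02
 -8.48529884e-02 -5.87295972e-05]
time: 4.33
tool_pos: [0.4532, 0.4093, 0.0768]
tool_rot: [-3.142, -0.0, 0.491]
contact_force: [-0.3, 1.2, 0.5]
opening: 0.0003
grip_force: 0.0
```

```bash
for i in 1 2; do python3 -m jog '[[[-1,0,0,0.002,0],[-1,0,0,0.002,0]]]'|egrep 'pos|force:'; done
```

```text
tool_pos: [0.4535, 0.4095, 0.0763]
contact_force: [-1.7, -1.7, 8.9]
grip_force: 4.4
tool_pos: [0.4537, 0.4096, 0.0761]
contact_force: [-5.4, -4.2, 19.7]
grip_force: 10.0
```

```bash
python3 -m jog '[[[-1,0,0.002,-0.014,0],[1,0,0.004,-0.014,0],[1,0,0.004,-0.014,0],[1,0,0.004,-0.014,0],[1,0,0.004,-0.014,0]]]'|egrep 'pos|opening'
python3 -m jog '[[[1,0,0,0,0],[1,0,0,0,0],[1,0,0,0,0],[1,0,0,0,0],[1,0,0,0,0]]]'|egrep 'pos|opening'
python3 -m jog '[[[1,0,0,0.01,0],[1,0,0,0.02,0],[1,0,0,0.026,0],[1,0,0,0.034,0],[1,0,0,0.034,0]]]'|egrep 'pos|opening|ct_force'
python3 -m jog '[[[-1,0,0,0,0],[-1,0,0,0,0],[-1,0,0,0,0],[-1,0,0,0,0],[-1,0,0,0,0]]]' 20|egrep 'pos|opening|force'
python3 -m jog '[[[-1,0,0,0,0],[-1,0,0,0,0],[-1,0,0,0,0],[-1,0,0,0,0],[-1,0,0,0,0]]]' 20|egrep 'pos|opening|force'
```

```text
tool_pos: [0.4548, 0.4054, 0.0859]
opening: 0.0224
tool_pos: [0.4551, 0.4057, 0.0867]
opening: 0.0556
tool_pos: [0.454, 0.4049, 0.0504]
contact_force: [1.0, -0.4, -0.7]
opening: 0.0885
tool_pos: [0.4553, 0.4059, 0.0533]
contact_force: [-1.6, -0.4, -0.8]
opening: 0.0633
grip_force: 0.0
tool_pos: [0.4552, 0.4057, 0.0529]
contact_force: [-0.1, -0.1, 0.6]
opening: 0.0297
grip_force: 0.0
```

```bash
python3 -m jog '[[[-1,0,0,0,0],[-1,0,0,0,0],[-1,0,0,0,0],[-1,0,0,0,0],[-1,0,0,0,0]]]' 20|egrep 'pos|opening|force'
```

```text
tool_pos: [0.4553, 0.4053, 0.0529]
contact_force: [1.6, -3.7, 1.3]
opening: 0.0137
grip_force: 20.0
```

```bash
for i in 1 2 3 4; do python3 -m jog '[[[-1,0,0,0,-0.12],[-1,0,0,0,-0.24],[-1,0,0,0,-0.36],[-1,0,0,0,-0.48],[-1,0,0,0,-0.6]]]' 25|egrep 'pos|rot|opening|force:'; done
python3 -c "
from h import *
print(robot.observe()['torque']);to()"
```

```text
tool_pos: [0.4561, 0.4045, 0.0529]
tool_rot: [3.14, 0.001, 1.097]
contact_force: [4.7, -6.9, 0.1]
opening: 0.0139
grip_force: 25.0
tool_pos: [0.4571, 0.4044, 0.0529]
tool_rot: [3.139, 0.002, 1.696]
contact_force: [8.6, -7.0, -1.4]
opening: 0.0143
grip_force: 25.0
tool_pos: [0.4581, 0.4048, 0.0529]
tool_rot: [3.138, 0.003, 2.296]
contact_force: [11.1, -4.7, -4.7]
opening: 0.0133
grip_force: 25.0
tool_pos: [0.4587, 0.4057, 0.0529]
tool_rot: [3.139, 0.006, 2.896]
contact_force: [11.5, -1.4, -5.4]
opening: 0.0139
grip_force: 25.0
[-0.25949957 -1.94569649 -0.08084085]
shift [0. 0. 0.] rows>=0.0 q [ 0.6   0.64  1.46 -0.    1.03 -0.72] tcp [0.4587 0.4057 0.0529] rot [3.139 0.006 2.896] t 8.8
```

```bash
python3 -m jog '[[[-1,0,0,0,-0.1],[-1,0,0,0,-0.2],[-1,0,0,0,-0.28],[-1,0,0,0,-0.28]]]'|egrep 'rot|force:'
python3 -c "
from h import *
print(robot.observe()['torque'])"
python3 -m jog '[[[-1,0,0,0,-0.06],[-1,0,0,0,-0.06]]]'|egrep 'rot|force:'
python3 -c "
from h import *
print(robot.observe()['torque'])"
python3 -m jog '[[[-1,0,0,0,-0.06],[-1,0,0,0,-0.06]]]'|egrep 'rot|force:'
python3 -c "
from h import *
print(robot.observe()['torque'])"
```

```text
tool_rot: [3.14, 0.007, -3.108]
contact_force: [11.7, 0.6, -6.4]
grip_force: 25.0
[-0.12142588 -1.9342268   0.02391007]
tool_rot: [3.14, 0.007, -3.05]
contact_force: [11.5, 0.7, -6.5]
grip_force: 25.0
[ 0.04394203 -1.93727433 -0.00688611]
tool_rot: [3.14, 0.006, -2.991]
contact_force: [10.5, 0.5, -7.4]
grip_force: 25.2
[ 0.0663004  -1.81136932 -0.4764207 ]
```

```bash
python3 -m jog '[[[-1,0,0,0,-0.04],[-1,0,0,0,-0.04],[-1,0,0,0,-0.04]]]'|egrep 'rot|force:'
python3 -c "
from h import *
print(robot.observe()['torque'])"
python3 -m jog '[[[1,0,0,0,0],[1,0,0,0,0],[1,0,0,0,0],[1,0,0,0,0],[1,0,0,0,0]]]'|egrep 'rot|opening'
python3 -m jog '[[[1,0,0,-0.03,0],[1,0,0,-0.07,0],[1,0,0,-0.11,0],[1,0,0,-0.15,0],[1,0,0,-0.16,0]]]'|egrep 'pos|opening'
python3 - <<'E'
from h import *
im,c=shot('wrist','w3.png'); p=proj(c,[.4556,.4065,.09])[0].astype(int);print(p)
cv2.imwrite('pics/w3c.png',cv2.resize(im[max(p[1]-60,0):p[1]+40,p[0]-60:p[0]+60],None,fx=4,fy=4,interpolation=cv2.INTER_CUBIC))
to(.6452,-.1406,.17)
E
```

```text
tool_rot: [3.14, 0.006, -2.954]
contact_force: [10.1, 0.8, -5.3]
grip_force: 25.5
[ 0.0610455  -1.65579034 -0.49060976]
tool_rot: [3.141, -0.0, -2.952]
opening: 0.0432
tool_pos: [0.4571, 0.4074, 0.2204]
opening: 0.0764
[257 172]
shift [-0.081  -0.5738  0.0478] rows>=13.9 q [ 0.6   0.49  1.25  0.    1.39 -1.16] tcp [0.4571 0.4074 0.2196] rot [ 3.137  0.01  -2.952] t 10.6
```

View pics/w3c.png

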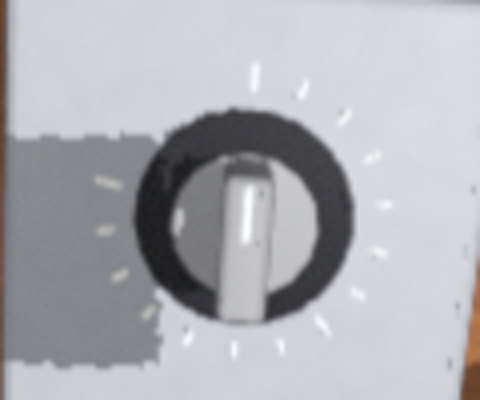

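```bash
for i in 1 2; do python3 -m jog '[[[-1,-0.0054,-0.0383,0,0],[-1,-0.0108,-0.0766,0,0],[-1,-0.0162,-0.115,0,0],[-1,-0.0216,-0.153,0,0],[-1,-0.027,-0.191,0,0]]]' 20|egrep 'pos'; done
python3 -m jog '[[[-1,-0.0054,-0.0383,0,0.03],[-1,-0.0108,-0.0766,0,0.06],[-1,-0.0162,-0.115,0,0.09],[-1,-0.0216,-0.153,0,0.12],[-1,-0.027,-0.191,0,0.134]]]'|egrep 'pos'
python3 -m jog '[[[-1,0,0,0,0],[-1,0,0,0,0],[-1,0,0,0,0]]]'|egrep 'pos|open'
python3 - <<'E'
from h import *
im,c=shot('wrist','w4.png'); print(proj(c,[.6452,-.1406,.132]))
hsv=cv2.cvtColor(im,cv2.COLOR_BGR2HSV); print(robot.observe()['contact_force'])
cv2.imwrite('pics/w4b.png',cv2.resize(im,(640,480)))
to(.6452,-.1406,.15,-3.086)
E
```

```text
tool_pos: [0.5172, 0.2216, 0.2117]
tool_pos: [0.5797, 0.039, 0.2117]
tool_pos: [0.6423, -0.1434, 0.2114]
tool_pos: [0.6419, -0.1413, 0.2115]
opening: 0.0006
[[259.20715476 191.77131821]]
[ 0.0973879   0.02075141 -0.1387175 ]
shift [-0.0033 -0.0002  0.062 ] rows>=1.5 turn 0.001 rows 0.0 q [-0.33  0.59  1.1   0.    1.46 -1.96] tcp [ 0.642  -0.1406  0.212 ] rot [ 3.140e+00 -1.000e-03 -3.085e+00] t 12.2
```

View pics/w4b.png

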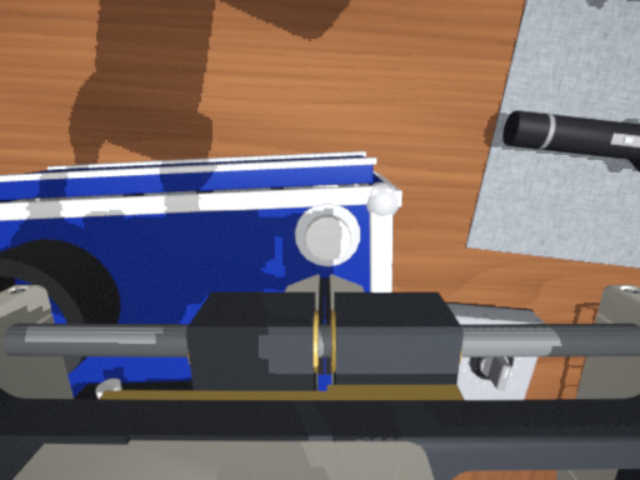

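```bash
python3 -m jog '[[[-1,-0.001,0.0025,0.03,0],[-1,-0.001,0.0025,0.06,0],[-1,-0.001,0.0025,0.066,0],[-1,-0.001,0.0025,0.066,0]]]'|egrep 'pos|ct_force'
for i in 1 2 3 4 5; do python3 -m jog '[[[-1,0,0,0.005,0],[-1,0,0,0.005,0]]]'|egrep 'pos|ct_force'; done
```

```text
tool_pos: [0.6418, -0.1373, 0.1447]
contact_force: [-0.7, 0.8, -0.3]
tool_pos: [0.644, -0.139, 0.143]
contact_force: [-0.5, 0.8, -1.4]
tool_pos: [0.6435, -0.1393, 0.1372]
contact_force: [0.4, -0.4, 0.4]
tool_pos: [0.643, -0.1393, 0.1313]
contact_force: [-0.0, -0.4, -0.2]
tool_pos: [0.6429, -0.1392, 0.1259]
contact_force: [0.5, -0.4, 0.9]
tool_pos: [0.6429, -0.1392, 0.1208]
contact_force: [-0.5, 0.8, -0.1]
```

```bash
for i in 1 2 3; do python3 -m jog '[[[-1,0,0,0.004,0],[-1,0,0,0.004,0]]]'|egrep 'pos|ct_force'; done
```

```text
tool_pos: [0.643, -0.1392, 0.117]
contact_force: [0.2, 0.2, -0.3]
tool_pos: [0.643, -0.1391, 0.1131]
contact_force: [-0.4, 1.2, 0.2]
tool_pos: [0.643, -0.1392, 0.1091]
contact_force: [0.1, 0.5, 0.3]
```

```bash
for i in 1 2 3; do python3 -m jog '[[[-1,0,0,0.003,0],[-1,0,0,0.003,0]]]'|egrep 'pos|ct_force'; done
```

```text
tool_pos: [0.6433, -0.1393, 0.1066]
contact_force: [0.1, 0.5, -0.3]
tool_pos: [0.6431, -0.1392, 0.1033]
contact_force: [-0.4, -0.5, 2.5]
tool_pos: [0.6434, -0.1393, 0.1007]
contact_force: [-1.0, -0.2, 4.0]
```

```bash
python3 -m jog '[[[-1,0,0,0.003,0],[-1,0,0,0.003,0]]]'|egrep 'pos|ct_force'
python3 -m jog '[[[-1,0,0,0.002,0],[-1,0,0,0.002,0]]]'|egrep 'pos|ct_force'
python3 - <<'E'
from h import *
im,c=shot('top','t5.png'); cv2.imwrite('pics/t5b.png',cv2.resize(im[100:340,160:480],(800,600)))
E
```

```text
tool_pos: [0.6436, -0.1393, 0.1002]
contact_force: [-5.4, 1.4, 13.8]
tool_pos: [0.6437, -0.1394, 0.1]
contact_force: [-9.0, 2.2, 23.5]
```

View pics/t5b.png

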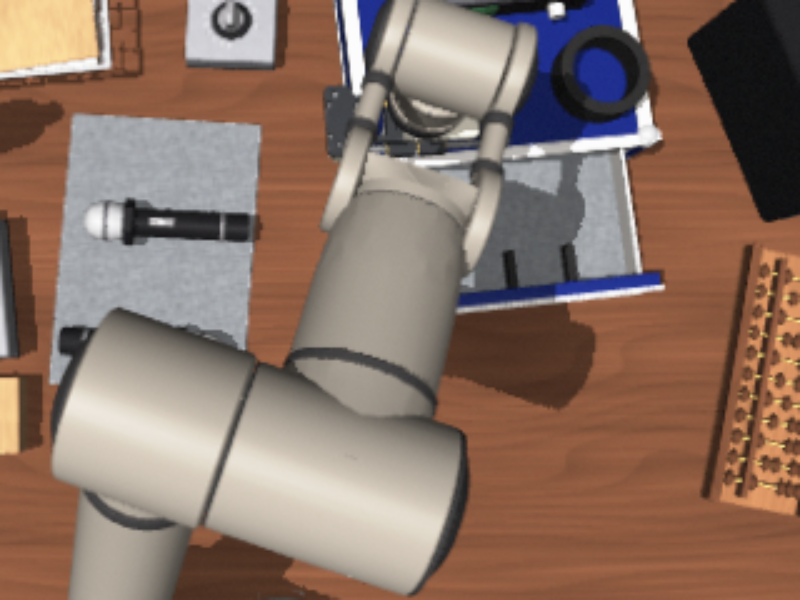

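```bash
python3 -m jog '[[[-1,0,0,-0.03,0],[-1,0,0,-0.07,0],[-1,0,0,-0.1,0],[1,0,0,-0.12,0],[1,0,0,-0.12,0]]]'|egrep 'pos|ct_force'
for i in 1 2; do python3 -m jog '[[[1,0.02,0.035,0,0],[1,0.04,0.07,0,0],[1,0.06,0.105,0,0],[1,0.08,0.14,0,0],[1,0.08,0.14,0,0]]]'|egrep 'pos'; done
python3 - <<'E'
from h import *
im,c=shot('top','t6.png'); cv2.imwrite('pics/t6b.png',cv2.resize(im[100:340,160:480],(800,600)))
im,c=shot('wrist','w6.png'); to()
E
```

```text
tool_pos: [0.6455, -0.14, 0.2214]
contact_force: [0.8, 0.8, 0.7]
tool_pos: [0.5516, 0.0015, 0.2151]
tool_pos: [0.4641, 0.1361, 0.2152]
shift [0. 0. 0.] rows>=0.0 q [ 0.12  0.26  1.61 -0.    1.28 -1.51] tcp [0.4675 0.1324 0.2155] rot [-3.141 -0.    -3.083] t 16.1
```

View pics/t6b.png

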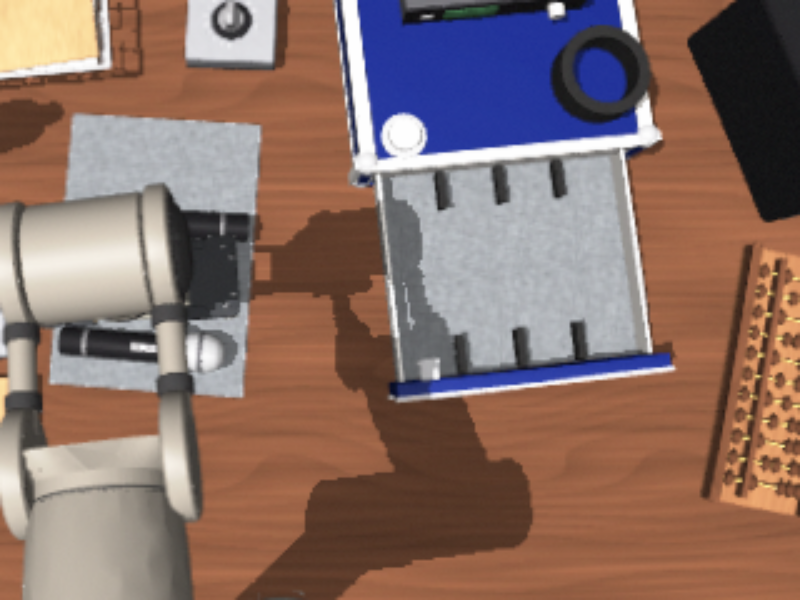

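```bash
python3 - <<'E'
from h import *
im=cv2.imread('pics/w6.png'); cv2.imwrite('pics/w6b.png',cv2.resize(im[:250],(768,375)))
t=cam('top'); f=lambda L,z: plane(t,[[160+u/2.5,100+v/2.5] for u,v in L],z)
F=f([(461,335),(519,328),(577,321)],.053); B=f([(446,208),(503,202),(560,195)],.053)
print(F.round(4),B.round(4),np.linalg.norm(F-B,axis=1)); d=(B-F).mean(0); print('axis',np.arctan2(d[1],d[0]))
p=f([(390,397),(673,368)],.104);d=p[1]-p[0];print(p,np.linalg.norm(d),'axis2',np.arctan2(d[0],-d[1])*1)
M=(F+B)/2; print('mids',M, 'lane2',(M[1]+M[2])/2,'lane3',(M[0]+M[1])/2)
im=cv2.imread('pics/top0.png'); hsv=cv2.cvtColor(im,cv2.COLOR_BGR2HSV)
E
```

```text
[[ 0.4214 -0.2123  0.053 ]
 [ 0.429  -0.2816  0.053 ]
 [ 0.4365 -0.3517  0.053 ]] [[ 0.5722 -0.198   0.053 ]
 [ 0.5792 -0.2669  0.053 ]
 [ 0.5875 -0.3367  0.053 ]] [0.1515057  0.15094006 0.15174211]
axis 0.09702256103305695
[[ 0.35169434 -0.12209137  0.104     ]
 [ 0.37988813 -0.44786622  0.104     ]] 0.3269925762125483 axis2 0.08632869385570147
mids [[ 0.49677311 -0.20517689  0.053     ]
 [ 0.50408827 -0.27424954  0.053     ]
 [ 0.51200019 -0.34420192  0.053     ]] lane2 [ 0.50804423 -0.30922573  0.053     ] lane3 [ 0.50043069 -0.23971321  0.053     ]
```

View pics/w6b.png

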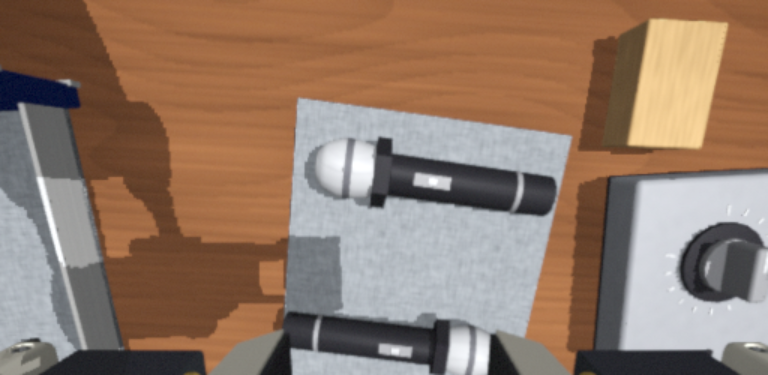

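```bash
python3 - <<'E'
from h import *
c=cam('wrist',dict(tool_pos=[.4675,.1324,.2155],tool_rot=[-3.141,0,-3.083]))
for n,g,t in(('near',(315,166),(555,196)),('far',(490,348),(286,330))):
    P=plane(c,[np.array(g)/1.5,np.array(t)/1.5],.026); d=P[0]-P[1]; m=P.mean(0); print(n,P.round(4),'len',np.linalg.norm(d),'mid',m.round(4),'ang',np.arctan2(d[1],d[0]))
    to(m[0],m[1],.08,np.arctan2(d[1],d[0]))
E
```

```text
near [[0.4031 0.0674 0.026 ]
 [0.416  0.2716 0.026 ]] len 0.2045436823462094 mid [0.4095 0.1695 0.026 ] ang -1.6336811497080435
shift [0.0557 0.0405 0.1355] rows>=3.6 turn -1.450 rows 11.6 q [ 0.12  0.26  1.61 -0.    1.28 -1.51] tcp [0.4675 0.1324 0.2155] rot [-3.141 -0.    -3.083] t 16.1
far [[0.5601 0.2339 0.026 ]
 [0.5527 0.0415 0.026 ]] len 0.19250149871703529 mid [0.5564 0.1377 0.026 ] ang 1.5323705119502573
shift [-0.089   0.0002  0.1354] rows>=3.9 turn -1.474 rows 11.8 q [ 0.12  0.26  1.61 -0.    1.28 -1.51] tcp [0.4675 0.1324 0.2155] rot [-3.141 -0.    -3.083] t 16.1
```

```bash
python3 -m jog '[[[1,-0.03,-0.001,0,0.12],[1,-0.06,-0.0015,0.02,0.24],[1,-0.0905,-0.002,0.04,0.36],[1,-0.0905,-0.002,0.05,0.48],[1,-0.0905,-0.002,0.05,0.6]]]' 30 |grep pos
python3 -m jog '[[[1,0,0,0,0.12],[1,0,0,0,0.24],[1,0,0,0,0.36],[1,0,0,0,0.48],[1,0,0,0,0.6]]]' |grep pos
python3 -m jog '[[[1,0,0,0,0.12],[1,0,0,0,0.24],[1,0,0,0,0.36],[1,0,0,0,0.468],[1,0,0,0,0.468]]]'|egrep 'pos|rot|open'
python3 - <<'E'
from h import *
im,c=shot('wrist','w7.png'); to(.558,.136,.0)
cv2.imwrite('pics/w7b.png',cv2.resize(im,(640,480)))
print(proj(c,[[.558,.136,.026],[.5601,.236,.026],[.554,.036,.026]])*1.25)
E
```

```text
tool_pos: [0.5591, 0.1323, 0.161]
tool_pos: [0.5595, 0.1326, 0.1648]
tool_pos: [0.5595, 0.1327, 0.165]
tool_rot: [-3.141, 0.0, 1.523]
opening: 0.0918
shift [ 0.0031 -0.0013  0.1651] rows>=4.0 q [ 0.1   0.46  1.44 -0.    1.24  0.14] tcp [0.5593 0.1329 0.1651] rot [-3.141  0.     1.529] t 17.4
[[323.4071407  212.98438203]
 [319.99484131  96.628113  ]
 [324.37146822 310.81238454]]
```

View pics/w7b.png

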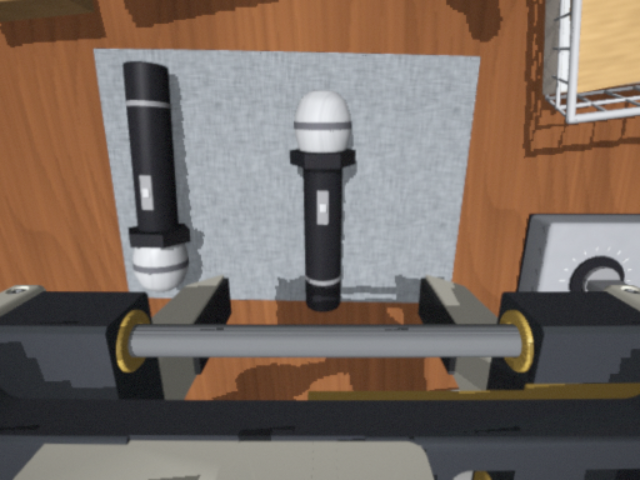

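```bash
python3 -m jog '[[[1,0.003,0,0.04,0],[1,0.003,0,0.08,0],[1,0.003,0,0.12,0],[1,0.003,0,0.135,0],[1,0.003,0,0.135,0]]]' |egrep 'pos|ct_f'
python3 -m jog '[[[1,0,0,0.015,0],[1,0,0,0.025,0],[1,0,0,0.025,0]]]' |egrep 'pos|ct_f'
python3 -m jog '[[[1,0,0,0.005,0],[1,0,0,0.01,0],[1,0,0,0.01,0]]]' |egrep 'pos|ct_f'
```

```text
tool_pos: [0.5558, 0.1362, 0.026]
contact_force: [-1.2, -0.1, 0.7]
tool_pos: [0.5584, 0.1369, 0.0049]
contact_force: [-1.4, -0.2, 0.5]
tool_pos: [0.5587, 0.1374, -0.0043]
contact_force: [0.1, 0.5, 0.1]
```

```bash
python3 -m jog '[[[1,0,0,0.005,0],[1,0,0,0.006,0],[1,0,0,0.006,0]]]' |egrep 'pos|ct_f'
python3 -m jog '[[[-1,0,0,0,0],[-1,0,0,0,0],[-1,0,0,0,0],[-1,0,0,0,0],[-1,0,0,0,0]]]' 30|egrep 'pos|open|force'
python3 -m jog '[[[-1,0,0,0,0],[-1,0,0,0,0],[-1,0,0,0,0],[-1,0,0,0,0],[-1,0,0,0,0]]]' 30|egrep 'pos|open|force'
```

```text
tool_pos: [0.5585, 0.1375, -0.0104]
contact_force: [0.1, 0.6, 0.3]
tool_pos: [0.5588, 0.1375, -0.0101]
contact_force: [0.1, 0.1, 0.1]
opening: 0.0627
grip_force: 0.0
tool_pos: [0.5587, 0.1375, -0.0102]
contact_force: [-0.5, 0.6, 0.5]
opening: 0.034
grip_force: 30.0
```

```bash
python3 -m jog '[[[-1,0,0,0,0],[-1,0,0,-0.04,0],[-1,0,0,-0.08,0],[-1,0,0,-0.115,0],[-1,0,0,-0.13,0]]]' 50|egrep 'pos|open|force'
python3 -c "
from h import *
to(.508,-.309,.12,.093)"
```

```text
tool_pos: [0.5607, 0.1377, 0.1245]
contact_force: [1.0, -0.1, -1.8]
opening: 0.0338
grip_force: 50.0
shift [-0.4486 -0.034   0.0038] rows>=10.8 turn 1.436 rows 11.5 q [0.11 0.5  1.5  0.   1.14 0.15] tcp [0.5607 0.1377 0.1245] rot [ 3.135e+00 -1.000e-03  1.529e+00] t 19.8
```

```bash
python3 -m jog '[[[-1,-0.04,-0.003,-0.01,0],[-1,-0.08,-0.006,-0.01,0],[-1,-0.12,-0.009,-0.01,0],[-1,-0.16,-0.012,-0.01,0],[-1,-0.2,-0.015,-0.01,0]]]' |egrep 'pos|open|grip_force'
python3 -m jog '[[[-1,-0.04,-0.003,0,0],[-1,-0.08,-0.006,0,0],[-1,-0.12,-0.009,0,0],[-1,-0.16,-0.012,0,0],[-1,-0.2,-0.015,0,0]]]' |egrep 'pos|open|grip_force'
python3 -m jog '[[[-1,-0.04,-0.003,0,0.12],[-1,-0.0486,-0.004,0,0.24],[-1,-0.0486,-0.004,0,0.36],[-1,-0.0486,-0.004,0,0.48],[-1,-0.0486,-0.004,0,0.6]]]' |egrep 'pos|open|grip_force'
python3 -m jog '[[[-1,0,0,0,0.12],[-1,0,0,0,0.24],[-1,0,0,0,0.36],[-1,0,0,0,0.48],[-1,0,0,0,0.6]]]' |egrep 'pos|open|grip_force'
python3 -m jog '[[[-1,0,0,0,0.12],[-1,0,0,0,0.236],[-1,0,0,0,0.236],[-1,0,0,0,0.236]]]' |egrep 'pos|open|grip_force'
python3 - <<'E'
from h import *
to(.508,-.309,.03,.093)
im,c=shot('wrist','w8.png'); im2,_=shot('top','t8.png')
cv2.imwrite('pics/c8.png',np.hstack([cv2.resize(im,(400,300)),cv2.resize(im2[150:300,260:460],(400,300))]))
E
```

```text
tool_pos: [0.5344, -0.0632, 0.1296]
opening: 0.0341
grip_force: 50.0
tool_pos: [0.511, -0.2626, 0.1294]
opening: 0.0339
grip_force: 50.0
tool_pos: [0.5052, -0.3096, 0.129]
opening: 0.0339
grip_force: 50.0
tool_pos: [0.5055, -0.309, 0.1291]
opening: 0.0339
grip_force: 50.0
tool_pos: [0.5056, -0.3091, 0.1293]
opening: 0.034
grip_force: 50.0
shift [0.0025 0.0002 0.0993] rows>=2.4 turn 0.003 rows 0.0 q [-0.68  0.53  1.44  0.    1.18  0.8 ] tcp [ 0.5056 -0.3091  0.1293] rot [-3.141e+00  1.000e-03  9.600e-02] t 21.8
```

View pics/c8.png

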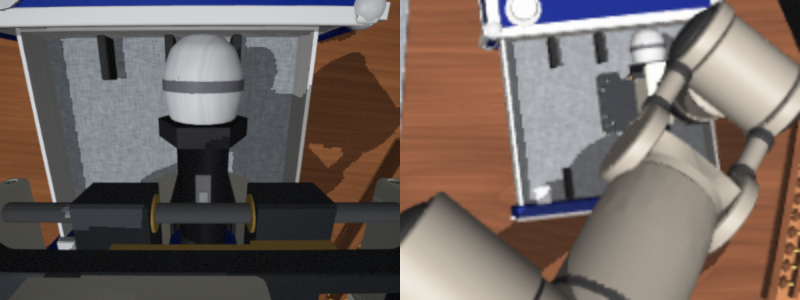

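```bash
python3 -m jog '[[[-1,0.0015,0,0.04,0],[-1,0.0015,0,0.08,0],[-1,0.0015,0,0.1,0],[-1,0.0015,0,0.105,0],[-1,0.0015,0,0.105,0]]]' |egrep 'pos|ct_force|open'
python3 -m jog '[[[-1,0,0,0.004,0],[-1,0,0,0.007,0],[-1,0,0,0.007,0]]]' |egrep 'pos|ct_force|open'
```

```text
tool_pos: [0.5066, -0.3085, 0.0233]
contact_force: [0.9, -0.1, -2.2]
opening: 0.0338
tool_pos: [0.508, -0.3097, 0.0189]
contact_force: [-0.0, -0.5, -3.6]
opening: 0.0335
```

```bash
python3 -m jog '[[[-1,0,0,0.003,0],[-1,0,0,0.003,0]]]' |egrep 'pos|ct_force|open'
python3 -m jog '[[[0,0,0,0,0],[0,0,0,0,0],[0,0,0,0,0],[0,0,0,0,0],[0,0,0,0,0]]]' |egrep 'pos|ct_force|open'
```

```text
tool_pos: [0.5076, -0.3093, 0.0152]
contact_force: [-0.6, 0.3, -2.8]
opening: 0.0335
tool_pos: [0.5076, -0.3093, 0.0151]
contact_force: [0.2, -0.4, 1.0]
opening: 0.0459
```

```bash
python3 -m jog '[[[0,0,0,-0.03,0],[0,0,0,-0.07,0],[0,0,0,-0.11,0],[0.6,0,0,-0.14,-0.1],[1,0,0,-0.15,-0.22]]]' |egrep 'pos|open'
python3 -m jog '[[[1,0,0,0,-0.12],[1,0,0,0,-0.24],[1,0,0,0,-0.36],[1,0,0,0,-0.48],[1,0,0,0,-0.6]]]' |egrep 'pos|open'
python3 -m jog '[[[1,0,0,0,-0.12],[1,0,0,0,-0.24],[1,0,0,0,-0.36],[1,0,0,0,-0.48],[1,0,0,0,-0.6]]]' |egrep 'pos|open'
python3 -c "
from h import *
to(.409,.166,.165,1.508)"
```

```text
tool_pos: [0.5094, -0.3107, 0.1708]
opening: 0.0548
tool_pos: [0.5074, -0.3091, 0.1649]
opening: 0.088
tool_pos: [0.5074, -0.3092, 0.1649]
opening: 0.0918
shift [ 4.694e-01 -1.229e-01 -1.000e-04] rows>=11.6 turn 0.011 rows 0.1 q [-0.68  0.5   1.38  0.    1.26 -0.62] tcp [ 0.5074 -0.3092  0.1649] rot [ 3.141 -0.     1.519] t 24.4
```

```bash
for i in 1 2; do python3 -m jog '[[[1,0.039,-0.0102,0,0],[1,0.078,-0.0204,0,0],[1,0.117,-0.0307,0,0],[1,0.156,-0.041,0,0],[1,0.195,-0.0512,0,0]]]' |egrep 'pos'; done
python3 -m jog '[[[1,0.039,-0.0102,0,0.01],[1,0.079,-0.0206,0,0.01],[1,0.079,-0.0206,0,0.01],[1,0.079,-0.0206,0,0.01]]]' |egrep 'pos'
python3 - <<'E'
from h import *
im,c=shot('wrist','w9.png')
# mic silhouette: dark + bright blob on the grey mat near predicted place
roi=proj(c,[[.409,.166,.026],[.409,.266,.026],[.409,.066,.026]]);print(roi*1.25)
im2,t=shot('top','t9.png'); 
cv2.imwrite('pics/c9.png',np.hstack([cv2.resize(im,(400,300)),cv2.resize(im2[150:300,260:460],(400,300))]))
to(.409,.166,.165,1.508)
E
```

```text
tool_pos: [0.4668, -0.11, 0.1649]
tool_pos: [0.4271, 0.0878, 0.1652]
tool_pos: [0.4111, 0.1681, 0.165]
[[322.9283789  218.8429611 ]
 [315.21832573 103.87298518]
 [329.41189638 315.5169319 ]]
shift [-0.     -0.0029 -0.0001] rows>=0.1 turn -0.005 rows 0.0 q [ 0.21  0.23  1.79 -0.    1.12  0.28] tcp [0.4119 0.1658 0.1649] rot [3.141 0.    1.503] t 25.7
```

View pics/c9.png

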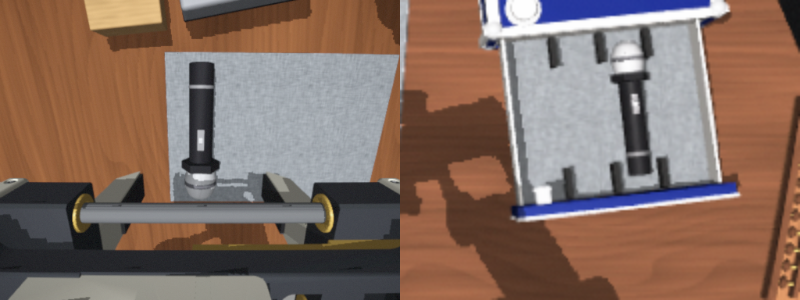

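```bash
python3 - <<'E'
from h import *
c=cam('wrist'); s=1.28
P=plane(c,[(202*s,63*s),(199*s,196*s)],.026); d=P[0]-P[1]; m=P.mean(0); print(P.round(4),np.linalg.norm(d),m,np.arctan2(d[1],d[0]))
a=plane(c,[(201.5*s,100*s),(200*s,155*s)],.03); d=a[0]-a[1]; print(a,np.arctan2(d[1],d[0]))
to(m[0],m[1],0,np.arctan2(d[1],d[0]))
E
```

```text
[[0.4171 0.2656 0.026 ]
 [0.3985 0.0666 0.026 ]] 0.19988491068628508 [0.40779775 0.16607547 0.026     ] 1.477304616694611
[[0.41307154 0.21715195 0.03      ]
 [0.40519627 0.13692717 0.03      ]] 1.4729448128956557
shift [ 0.     -0.0042  0.1649] rows>=4.0 turn 0.030 rows 0.2 q [ 0.21  0.23  1.79 -0.    1.12  0.28] tcp [0.4119 0.1658 0.1649] rot [3.141 0.    1.503] t 25.7
```

```bash
python3 -m jog '[[[1,0,-0.004,0.04,0.028],[1,0,-0.004,0.08,0.028],[1,0,-0.004,0.12,0.028],[1,0,-0.004,0.15,0.028],[1,0,-0.004,0.16,0.028]]]' |egrep 'pos|ct_f'
python3 -m jog '[[[1,0,0,0.01,0],[1,0,0,0.0152,0],[1,0,0,0.0152,0]]]' |egrep 'pos|ct_f'
python3 -m jog '[[[-1,0,0,0,0],[-1,0,0,0,0],[-1,0,0,0,0],[-1,0,0,0,0],[-1,0,0,0,0]]]' 30 >/dev/null
python3 -m jog '[[[-1,0,0,0,0],[-1,0,0,0,0],[-1,0,0,0,0],[-1,0,0,0,0],[-1,0,0,0,0]]]' 50|egrep 'pos|open|force'
```

```text
tool_pos: [0.4057, 0.164, 0.0011]
contact_force: [-0.2, -0.7, 0.2]
tool_pos: [0.4078, 0.165, -0.0112]
contact_force: [0.4, 0.3, -0.4]
tool_pos: [0.4079, 0.1665, -0.0104]
contact_force: [0.5, -0.8, 0.6]
opening: 0.0338
grip_force: 49.9
```

```bash
python3 -m jog '[[[-1,0,0,-0.03,0],[-1,0,0,-0.07,0],[-1,0,0,-0.11,0],[-1,0,0,-0.14,0],[-1,0,0,-0.14,0]]]'|egrep 'pos|open|force'
python3 -c "
from h import *
to(.5004,-.2397,.13,.093)"
```

```text
tool_pos: [0.411, 0.1673, 0.1349]
contact_force: [1.4, -0.4, -1.3]
opening: 0.0341
grip_force: 49.9
shift [-0.3966  0.1279  0.0048] rows>=10.0 turn 1.382 rows 11.1 q [0.21 0.26 1.85 0.   1.02 0.31] tcp [0.411  0.1673 0.1349] rot [ 3.132e+00 -3.000e-03  1.475e+00] t 27.6
```

```bash
for i in 1 2; do python3 -m jog '[[[-1,-0.036,0.0116,0,0],[-1,-0.072,0.0232,0,0],[-1,-0.108,0.0349,0,0],[-1,-0.144,0.0465,0,0],[-1,-0.18,0.058,0,0]]]' |egrep 'pos|open|grip_f'; done
python3 -m jog '[[[-1,-0.0366,0.012,0,0.12],[-1,-0.0366,0.012,0,0.24],[-1,-0.0366,0.012,0,0.36],[-1,-0.0366,0.012,0,0.48],[-1,-0.0366,0.012,0,0.6]]]' |egrep 'pos|open|grip_f'
python3 -m jog '[[[-1,0,0,0,0.12],[-1,0,0,0,0.24],[-1,0,0,0,0.36],[-1,0,0,0,0.48],[-1,0,0,0,0.6]]]' |egrep 'pos|open|grip_f'
python3 -m jog '[[[-1,0,0,0,0.12],[-1,0,0,0,0.18],[-1,0,0,0,0.18],[-1,0,0,0,0.18]]]' |egrep 'pos|open|grip_f'
python3 - <<'E'
from h import *
to(.5004,-.2397,.015,.093)
im,c=shot('wrist','w10.png'); im2,_=shot('top','t10.png')
cv2.imwrite('pics/c10.png',np.hstack([cv2.resize(im,(400,300)),cv2.resize(im2[150:300,260:460],(400,300))]))
E
```

```text
tool_pos: [0.4474, -0.0197, 0.1284]
opening: 0.0338
grip_force: 49.9
tool_pos: [0.4879, -0.2045, 0.1279]
opening: 0.0339
grip_force: 49.9
tool_pos: [0.4962, -0.2403, 0.1275]
opening: 0.0341
grip_force: 49.9
tool_pos: [0.4963, -0.24, 0.1277]
opening: 0.0339
grip_force: 49.9
tool_pos: [0.4966, -0.2402, 0.1283]
opening: 0.0341
grip_force: 49.9
shift [4.100e-03 1.000e-04 1.132e-01] rows>=2.7 turn 0.004 rows 0.0 q [-0.59  0.46  1.56  0.    1.13  0.88] tcp [ 0.4966 -0.2402  0.1283] rot [-3.14e+00  2.00e-03  9.70e-02] t 29.6
```

View pics/c10.png

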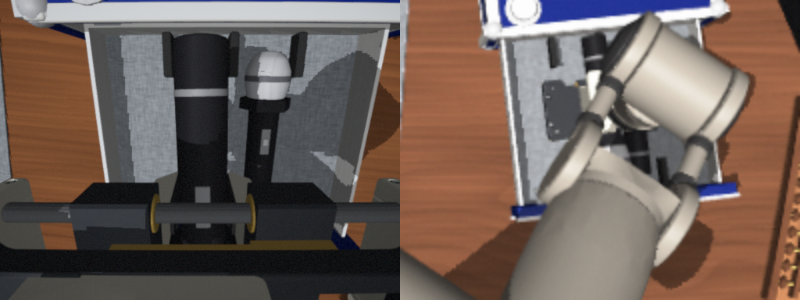

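```bash
python3 -m jog '[[[-1,0.003,0.0005,0.04,0],[-1,0.003,0.0005,0.07,0],[-1,0.003,0.0005,0.09,0],[-1,0.003,0.0005,0.1,0],[-1,0.003,0.0005,0.103,0]]]' |egrep 'pos|ct_force|open'
python3 -m jog '[[[-1,0,0,0.004,0],[-1,0,0,0.007,0],[-1,0,0,0.007,0]]]' |egrep 'pos|ct_force|open'
python3 -m jog '[[[-1,0,0,0.003,0],[-1,0,0,0.003,0]]]' |egrep 'pos|ct_force|open'
```

```text
tool_pos: [0.4992, -0.2402, 0.0247]
contact_force: [0.4, 0.7, -3.0]
opening: 0.0336
tool_pos: [0.5007, -0.2411, 0.0202]
contact_force: [0.1, -0.4, -2.9]
opening: 0.0334
tool_pos: [0.5005, -0.241, 0.017]
contact_force: [0.5, 0.3, -3.1]
opening: 0.0341
```

```bash
python3 -m jog '[[[-1,0,0,0.0025,0],[-1,0,0,0.0025,0]]]' |egrep 'pos|ct_force|open'
python3 -m jog '[[[0,0,0,0,0],[0,0,0,0,0],[0,0,0,0,0],[0,0,0,0,0],[0,0,0,0,0]]]' |egrep 'pos|ct_force|open'
python3 -m jog '[[[0,0,0,-0.03,0],[0,0,0,-0.07,0],[0,0,0,-0.11,0],[0,0,0,-0.14,0],[0,0,0,-0.15,0]]]' |egrep 'pos|ct_force|open'
python3 -c "
from h import *
to(.36,-.02,.165,.093)
from h import *
to(.31,-.29,.1,.093)"
```

```text
tool_pos: [0.5008, -0.2411, 0.0147]
contact_force: [0.5, 1.0, 0.1]
opening: 0.0338
tool_pos: [0.5003, -0.2408, 0.0142]
contact_force: [-0.9, -0.4, -0.2]
opening: 0.0457
tool_pos: [0.5023, -0.2421, 0.1695]
contact_force: [0.5, -1.0, 0.3]
opening: 0.0461
shift [-0.1206 -0.2346  0.0024] rows>=6.3 turn 0.002 rows 0.0 q [-0.59  0.42  1.49  0.    1.22  0.89] tcp [ 0.5023 -0.2421  0.1695] rot [ 3.136 -0.007  0.095] t 31.5
shift [-0.1964  0.0291  0.0683] rows>=5.0 turn 0.002 rows 0.0 q [-0.59  0.42  1.49  0.    1.22  0.89] tcp [ 0.5023 -0.2421  0.1695] rot [ 3.136 -0.007  0.095] t 31.5
```

```bash
python3 -m jog '[[[-1,-0.04,0.0106,0,0],[-1,-0.08,0.0212,0,0],[-1,-0.12,0.032,0,0],[-1,-0.16,0.0425,0,0],[-1,-0.182,0.05,0,0]]]' |egrep 'pos|ct_force|open'
python3 -m jog '[[[-1,0,0,0,0],[-1,0,0,0,0],[-1,0,0,0,0]]]' |egrep 'pos|ct_force|open'
python3 - <<'E'
from h import *
im,t=shot('top','t11.png'); hsv=cv2.cvtColor(im,cv2.COLOR_BGR2HSV)
poly=proj(t,[[.40,-.165,.03],[.39,-.265,.03],[.59,-.25,.03],[.61,-.16,.03]])
for nm,x,y in(('lane3',.5004,-.2397),('lane2',.508,-.309)):
    ax=np.array([np.cos(.093),np.sin(.093)]);n=np.array([-ax[1],ax[0]]);o=np.array([x,y])
    q=proj(t,[np.r_[o+a*ax*.072+b*n*.034,.05] for a,b in((-1,-1),(-1,1),(1,1),(1,-1))]).astype(np.int32)
    m=np.zeros(im.shape[:2],np.uint8);cv2.fillPoly(m,[q],255); d=((hsv[...,2]<60)&(m>0)).astype(np.uint8)
    k,l,s,c=cv2.connectedComponentsWithStats(d); i=1+np.argmax(s[1:,4]); v,u=np.nonzero(l==i)
    P=plane(t,np.c_[u,v],.05)[:,:2]-o; a=P@ax;b=P@n; f=np.polyfit(a,b,1); print(nm,len(u),a.min(),a.max(),'lat',f[1],'slope',f[0])
to(.31,-.29,.066,.09)
E
```

```text
tool_pos: [0.3203, -0.3077, 0.1635]
contact_force: [-0.1, -0.0, 0.4]
opening: 0.0171
tool_pos: [0.3241, -0.3078, 0.1639]
contact_force: [0.2, 0.6, 0.1]
opening: 0.0008
lane3 398 -0.04720364976740083 0.06909354659411476 lat -0.0028618224556212386 slope 0.023789077824624274
lane2 336 -0.06052049951489684 0.05400081015064973 lat -0.000881961002260252 slope -0.019912423038955192
shift [-0.0127 -0.0188  0.0979] rows>=2.4 turn 0.005 rows 0.0 q [-0.93  0.24  1.79  0.    1.12  0.54] tcp [ 0.3244 -0.3076  0.1639] rot [-3.141 -0.     0.095] t 32.2
```

```bash
python3 -m jog '[[[-1,-0.01,-0.01,0.03,0],[-1,-0.01,-0.01,0.06,0],[-1,-0.01,-0.01,0.09,0],[-1,-0.01,-0.01,0.098,0],[-1,-0.01,-0.01,0.098,0]]]' |egrep 'pos|ct_force|open'
python3 -m jog '[[[-1,0.01,0,0,0],[-1,0.02,0,0,0],[-1,0.03,0,0,0],[-1,0.04,0,0,0],[-1,0.05,0,0,0]]]' |egrep 'pos|ct_force'
python3 -m jog '[[[-1,0.008,0,0,0],[-1,0.016,0,0,0],[-1,0.024,0,0,0],[-1,0.032,0,0,0],[-1,0.04,0,0,0]]]' |egrep 'pos|ct_force'
```

```text
tool_pos: [0.3127, -0.2971, 0.0643]
contact_force: [-0.6, -0.3, 1.0]
opening: -0.0001
tool_pos: [0.3639, -0.2944, 0.067]
contact_force: [-4.0, -2.0, 2.0]
tool_pos: [0.403, -0.29, 0.066]
contact_force: [-3.8, -1.3, 2.1]
```

```bash
for i in 1 2 3 4; do python3 -m jog '[[[-1,0.008,0,0,0],[-1,0.016,0,0,0],[-1,0.024,0,0,0],[-1,0.032,0,0,0],[-1,0.04,0,0,0]]]' |egrep 'pos|ct_force'; done
```

```text
tool_pos: [0.4428, -0.2861, 0.066]
contact_force: [-4.3, 1.0, 3.5]
tool_pos: [0.4826, -0.2822, 0.0659]
contact_force: [-6.2, 0.4, 2.7]
tool_pos: [0.5223, -0.2783, 0.0659]
contact_force: [-5.4, 1.5, 2.3]
tool_pos: [0.5619, -0.2744, 0.0659]
contact_force: [-5.8, 1.7, 4.0]
```

```bash
python3 -m jog '[[[-1,0.006,0,0,0],[-1,0.012,0,0,0],[-1,0.016,0,0,0],[-1,0.016,0,0,0]]]' |egrep 'pos|ct_force'
for i in 1 2 3 4; do python3 -m jog '[[[-1,0.004,0,0,0],[-1,0.004,0,0,0]]]' |egrep 'pos|ct_force'; done
```

```text
tool_pos: [0.5786, -0.273, 0.0657]
contact_force: [-4.7, 1.5, 2.4]
tool_pos: [0.5815, -0.2728, 0.0657]
contact_force: [-4.8, 2.1, 1.4]
tool_pos: [0.5842, -0.2725, 0.0657]
contact_force: [-9.4, 1.2, 5.1]
tool_pos: [0.5891, -0.2721, 0.0657]
contact_force: [-6.4, 1.5, 3.2]
tool_pos: [0.5937, -0.2717, 0.0656]
contact_force: [-4.4, 1.8, 1.7]
```

```bash
for i in 1 2 3 4; do python3 -m jog '[[[-1,0.003,0,0,0],[-1,0.003,0,0,0]]]' |egrep 'pos|ct_force'; done
```

```text
tool_pos: [0.5965, -0.2715, 0.0656]
contact_force: [-4.0, 2.2, 1.4]
tool_pos: [0.5992, -0.2712, 0.0656]
contact_force: [-4.9, 1.5, 0.5]
tool_pos: [0.5991, -0.2712, 0.0657]
contact_force: [-16.5, 0.5, 6.3]
tool_pos: [0.599, -0.2711, 0.0657]
contact_force: [-27.8, 0.6, 12.9]
```

```bash
python3 -m jog '[[[-1,-0.01,0,0,0],[-1,-0.03,0,0,0],[-1,-0.06,0,0,0],[-1,-0.09,0,0,0],[-1,-0.12,0,0,0]]]' |egrep 'pos|ct_force'
python3 -m jog '[[[-1,-0.04,0,-0.02,0],[-1,-0.08,0,-0.05,0],[-1,-0.12,0,-0.09,0],[-1,-0.12,0,-0.13,0],[-1,-0.12,0,-0.13,0]]]' |egrep 'pos|ct_force'
python3 - <<'E'
from h import *
im,t=shot('top','t12.png'); a=cv2.imread('pics/top0.png')
r=np.s_[150:200,295:430]; d=np.abs(im[r].astype(int)-a[r]).max(2)>50; print(d.sum(),d.size, [int(x) for x in d.sum(1)])
k=lambda i:[int(np.nonzero((i[150:330,u,0]>60)&(i[150:330,u,0]>i[150:330,u,2]*1.5))[0].max()+150) for u in(315,330,400,410)]
print(k(a),k(im),k(cv2.imread('pics/t11.png')))
print({x:np.round(v,3) for x,v in robot.observe().items() if x in('time','tool_pos','contact_force')})
E
```

```text
tool_pos: [0.4862, -0.2829, 0.0663]
contact_force: [0.4, -1.2, -0.2]
tool_pos: [0.3667, -0.2957, 0.2007]
contact_force: [0.8, -0.8, 1.0]
3 6750 [0, 0, 0, 0, 0, 0, 0, 0, 0, 0, 0, 0, 0, 0, 0, 0, 0, 0, 2, 0, 0, 1, 0, 0, 0, 0, 0, 0, 0, 0, 0, 0, 0, 0, 0, 0, 0, 0, 0, 0, 0, 0, 0, 0, 0, 0, 0, 0, 0, 0]
[177, 172, 165, 164] [177, 172, 165, 164] [162, 256, 249, 247]
{'time': np.float64(37.7), 'tool_pos': array([ 0.368, -0.297,  0.203]), 'contact_force': array([ 1.141, -2.026,  2.67 ])}
```

```bash
python3 -m jog '[[[-1,0,0,0,0],[-1,0,0,0,0],[-1,0,0,0,0]]]' |egrep 'pos|ct_force'
python3 -c "
from cell import robot
print(robot.hand_in())"
```

```text
tool_pos: [0.3669, -0.2933, 0.1949]
contact_force: [0.3, 0.2, -0.9]
the job is handed in; nothing more can be done
None
```

The job is handed in: knob on its lower stop, both microphones on the mat laid in lanes 2 and 3, drawer pushed shut (the closing picture matches the starting one). No verdict was returned, and I viewed 16 pictures, two over the limit of 14.

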